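# Tip specimens into the indexing bin and lock it at the next hole

## Robot

A 6-joint arm with a two-finger parallel gripper is mounted at the origin on a cart in front of the work surface, level with it; the furniture and walls round the work are solid. World frame = base frame: x ahead of the robot, y to its left, z up, the work surface at z = 0. Lengths are in m, angles in degrees, forces in N, time in s.
With the tool pointing down it reaches from about 0.375 to 0.75 m from the base axis. Payload 9 kg.
Tool frame: the origin (TCP) lies where the fingers leave the gripper's body, on its centre line; the fingertips stand 73 mm ahead of it and the grasp point (between the pads) lies 54 mm ahead of it (robot.tip_reach is the distance from the TCP to the fingertips, in m); z points along the fingers, y is the direction in which the jaws open and shut (so a half turn about z gives the same grasp; the last joint's range is limited). The gripper opens to 85 mm and grips with 20 to 120 N. Pads are 22 mm wide; open, the fingers measure 114 mm over their backs; the gripper's body (76 mm by 85 mm) begins 54 mm behind the grasp point. The pads swing forward as they close: fully open they stand 13 mm farther back than shut.
Start: joints at [52.787, 5.964, 5.575, 89.605, 0, 77.527], TCP at [0.251, 0.545, 0.304] pointing down, gripper open.
Joint ranges: [-171.21, 171.21], [-48.23, 106.86], [-62.78, 66.21], [-105.2, 120.99], [-86.42, 89.51], [-180, 180]. Speed limits (degrees/s): [127.2, 127.2, 147.25, 180, 180, 180].

## Interface

Orientations are given as [roll, pitch, yaw] about the fixed x, y, z axes, in that order (R = Rz(yaw) Ry(pitch) Rx(roll)).
In Python, from plant import robot gives the robot as it stands. Calls block until the motion is done:
- robot.move_pose(position, orientation): joint-space move of the TCP to a pose.
- robot.line_to(position, vel=0.15, rotation=None, guard=None): straight line of the TCP; rotation=None keeps the orientation; vel is the mean speed in m/s. With guard (N) it stops when the force on the tool has changed by that much, and returns True; else False.
- robot.goto_joints(angles): joint-space move.
- robot.set_gripper(opening): finger opening in m; the grip force is fixed at half the most; returns when the fingers have stopped.
- robot.pause(seconds).
- robot.ik(position, orientation): joint angles nearest the present ones, or None.
- robot.observe(): the state.
- robot.grab_frame(name): name is "side" or "top" or "wrist"; returns the picture (400x640x3 uint8, blue, green, red); there is no depth.
- robot.get_calibration(name): a dict with "vertical_fov" (degrees; the focal length in pixels is half the picture's height over the tangent of half this angle, whatever the lens; pixels are square), "cx", "cy" (the principal point, pixels), "rvec" (rotation vector, rad) and "tvec" (3), from world to camera coordinates, as OpenCV has them. Camera axes: x right, y down, z forward; pixel columns grow to the right and rows downward; lengths in m; the calibration is good to about 2 mm. A picture is of the moment at which its call begins: read the wrist's pose just before it. get_calibration takes no time and is no camera call; for the wrist camera it gives the pose at the moment of the call.
A pose or a line that the arm cannot do raises robot.IKError and nothing moves.
- robot.job_done(): hands the job in, once; it reports no verdict.
The state is a dict: "time": time; "q": joint angles; "qvel": joint speeds; "joint_torque": joint torques, N m; "tool_pos": TCP position; "tcp_rot": TCP orientation; "ft_force": force on the tool from outside, world axes, zero at the start; "torque": the same for the moment, N m; "gripper_width": finger opening in m.
Only numpy, scipy, OpenCV 4.12 (cv2) and the standard library are available. Lean on these libraries where they do the work, as an engineer would, in place of code of your own. Each camera call takes 0.05 s, during which the arm holds its last target.

## Task

Lift the handle of the hinged tray so that all three mounted specimens slide off into the bin, then lower the tray back down level. Then pull up the knob of the lock plunger, slide the bin section along its rail to the next hole and let the pin drop fully in; finish while still gripping the knob, holding the pin fully down in that hole. Leave the oil bottle, the round steel reference block and the brass weight where they stand.

Things in the scene. Friction and masses are not known exactly. Their poses are not given: they have to be found in the camera images.
- fixture: fixed fixture: base plate with a low aluminium rail on the robot's side (top 38 mm high, three 16 mm holes 50 mm apart) and a hinged tray on the far side. Origin on the bench under the first hole. x points away from the robot, from the rail across the bin to the tray; y runs along the rail, the other holes at y = -50, -100 mm (to the right). Place and yaw (about +-0.2 rad) vary
- section (a joint): travel in m of the sliding section (grey sleeve round the rail, carrying the aluminium bin and the lock plunger) along the fixture's -y: 0 at the first hole where it starts, 0.05 at the next hole, 0.10 at the last. Slides with about 2 N friction when the pin is pulled, locked by the pin otherwise (up to 3 mm play either way)
- bin_floor (a point): centre of the bin's inner floor (14 mm above the bench). The bin moves with the section; inside 80 mm along the fixture's x, 130 mm along y; walls rise 55 mm above this floor (74 mm on the robot side). Axes as the fixture's
- plunger (a joint): lift in m of the lock plunger in the section: 0 = pin fully down in a hole, 0.017 = its upper stop. The pin reaches 12 mm into the hole, so lift at least 13 mm to slide and keep it up; the round-nosed pin rests on the rail between holes. A spring pushes it down with 5 N (down) to 8 N (up)
- knob (a point): middle of the plunger's black knob, an upright cylinder 24 mm in diameter and 28 mm tall (from 15 mm below to 13 mm above this point), free all round; on the pin's axis, 79 mm above the bench when the pin is down. Pull it straight up
- tray (a joint): angle in rad of the tipping tray: 0 = level, resting on its stand; grows as its handle end is lifted, tipping it towards the bin (and the robot); stop at 1.25. The pieces slide at about 0.45 to 0.8 rad. Released, it sinks back level by its weight in about 1.5 s
- tray_hinge (a point): point on the tray's hinge axis, mid-width (76 mm above the bench). The axis runs along the fixture's y; fixed. The tray is 118 mm wide along y, 97 mm long along x, with 14 mm rims at sides and handle end, open at the hinge end above the bin
- tray_handle (a point): middle of the tray's handle: a round steel bar 10 mm thick, 90 mm long, parallel to the hinge axis, raised 32 mm above the tray's end rim on two legs at its ends (80 mm free between them). Moves with the tray; with the tray level it lies 89.5 mm beyond the hinge axis along the fixture's x and 50 mm above it
- puck_a_mid (a point): centre of a mounted specimen (short black resin cylinder), 30 mm in diameter, 17 mm tall, loose in the tray; one of three side by side in any order
- puck_b_mid (a point): centre of a mounted specimen (short black resin cylinder), 30 mm in diameter, 17 mm tall, loose in the tray; one of three side by side in any order
- puck_c_mid (a point): centre of a mounted specimen (short brown resin cylinder), 30 mm in diameter, 19 mm tall, loose in the tray; one of three side by side in any order
- tester: tall fixed cream-coloured hardness tester standing left of the fixture: about 0.6 m high, from about x = 0.42 to beyond 0.95 and y = 0.14 to 0.37 in the robot's frame (y to its left). Not part of the job: an obstacle to go round, over the near edge of the bench. Origin on the bench
- oil_bottle: small oil bottle with a pointed spout, 39 mm wide, 135 mm tall, standing; a bystander. Origin at the centre of its underside
- block: round steel hardness reference block, 50 mm in diameter, 15 mm tall, lying flat; a bystander. Origin at the centre of its underside
- weight: brass weight with a knob top, 29 mm wide, 53 mm tall; a bystander. Origin at the centre of its underside

How it is judged (in metres and radians):
On the way, in this order (a step that is already met when the one before it is completed fails the run):
1. the tray is tipped by more than 0.35 rad and all three specimens are in the bin (value of joint tray above 0.35 rad and x of puck_a_mid in the frame of bin_floor between -0.045 and 0.045 m and y of puck_a_mid in the frame of bin_floor between -0.068 and 0.068 m and z of puck_a_mid in the frame of bin_floor between 0 and 0.055 m and x of puck_b_mid in the frame of bin_floor between -0.045 and 0.045 m and y of puck_b_mid in the frame of bin_floor between -0.068 and 0.068 m and z of puck_b_mid in the frame of bin_floor between 0 and 0.055 m and x of puck_c_mid in the frame of bin_floor between -0.045 and 0.045 m and y of puck_c_mid in the frame of bin_floor between -0.068 and 0.068 m and z of puck_c_mid in the frame of bin_floor between 0 and 0.055 m), for 0.2 s.
2. the tray is lowered back level (below 0.08 rad), the specimens in the bin (value of joint tray below 0.08 rad and x of puck_a_mid in the frame of bin_floor between -0.045 and 0.045 m and y of puck_a_mid in the frame of bin_floor between -0.068 and 0.068 m and z of puck_a_mid in the frame of bin_floor between 0 and 0.055 m and x of puck_b_mid in the frame of bin_floor between -0.045 and 0.045 m and y of puck_b_mid in the frame of bin_floor between -0.068 and 0.068 m and z of puck_b_mid in the frame of bin_floor between 0 and 0.055 m and x of puck_c_mid in the frame of bin_floor between -0.045 and 0.045 m and y of puck_c_mid in the frame of bin_floor between -0.068 and 0.068 m and z of puck_c_mid in the frame of bin_floor between 0 and 0.055 m), for 0.2 s.
3. the plunger is pulled more than 10 mm up (value of joint plunger above 0.01 m), for 0.1 s.
At the end, for the whole second after the job is handed in: The section stands at the next hole (50 mm +-5 mm) at rest, the pin is down within 2 mm, the fingers still hold the plunger's knob (contact force above 2 N, grasp point within 40 mm of its middle), the tray is level within 0.08 rad and all three specimens lie in the bin (all of step 2 and value of joint section between 0.045 and 0.055 m and value of joint plunger below 0.002 m and velocity of joint section between -0.005 and 0.005 m/s and contact force between the fingers and plunger above 2 N and distance between the grasp point and knob below 0.04 m); the arm keeps its last pose, push and grip.
It fails at once if the oil bottle is moved by more than 20 mm (distance of oil_bottle from where it was at the start of the episode above 0.02 m).
It fails at once if the steel reference block is moved by more than 20 mm (distance of block from where it was at the start of the episode above 0.02 m).
It fails at once if the brass weight is moved by more than 20 mm (distance of weight from where it was at the start of the episode above 0.02 m).
It also fails if it takes over 58 s, if anything falls off the work surface, if the arm or the gripper's body presses on something with over 40 N, if the wrist force passes 120 N, or if a joint passes its speed limit or range.

## Working session

There is one attempt and no reset: what is moved stays moved. The work goes in short steps, each a Python script; the robot and the scene stay as the last script left them, time stands still between calls to the robot, and variables do not carry over. Pictures are saved under pics/ and viewed, and the job is handed in when it is done.

```bash
ls; mkdir -p pics
python3 - <<'E'
from plant import robot
import cv2
o=robot.observe(); print(o['time'],o['tool_pos'],o['tcp_rot'],o['gripper_width'])
for n in ('side','top','wrist'):
    c=robot.get_calibration(n); print(n,c)
    if n!='wrist': cv2.imwrite(f'pics/{n}0.png',robot.grab_frame(n))
E
```

```text
pics
0.0 [0.25097228 0.54473495 0.30313729] [-1.79925576e+02 -1.61243857e-02  1.55256519e+02] 0.08526792104596259
side {'vertical_fov': 45.74898202475845, 'cx': 318.8379049879655, 'cy': 201.71000301766497, 'rvec': array([ 2.24456368, -0.96461273,  0.39755429]), 'tvec': array([-0.45686011,  0.34778285,  0.98024892])}
top {'vertical_fov': 47.797464517704285, 'cx': 322.2319641951192, 'cy': 199.97495927493932, 'rvec': array([ 2.19318745, -2.1359305 ,  0.0831749 ]), 'tvec': array([-0.06307711,  0.62079041,  1.42629932])}
wrist {'vertical_fov': 66.3532426084003, 'cx': 317.02306814486616, 'cy': 203.7018412492484, 'rvec': array([-2.44324832, -1.56465945, -0.21483281]), 'tvec': array([-0.59895254, -0.03501932,  0.37864071])}
```

View pics/side0.png

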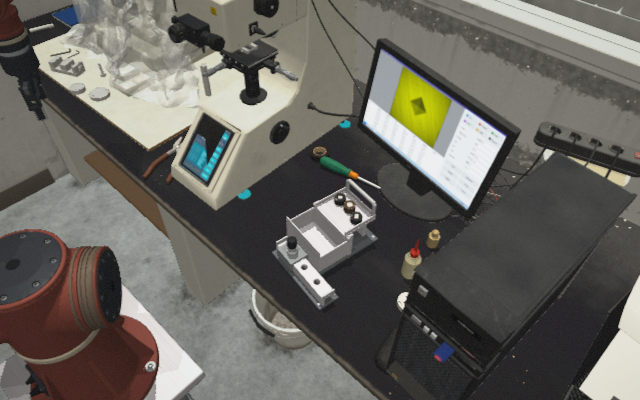

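View pics/top0.png

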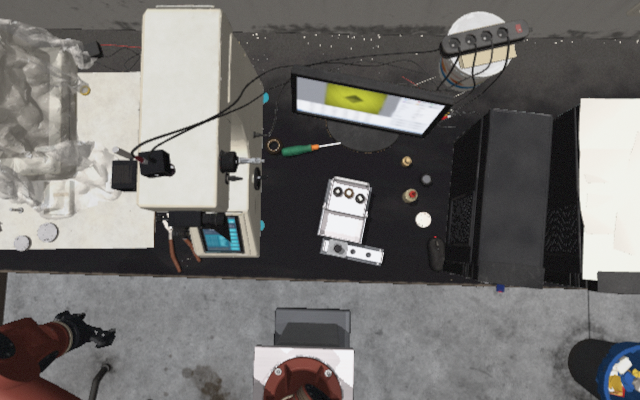

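Run:
```python
import cv2
s=cv2.imread('pics/side0.png');t=cv2.imread('pics/top0.png')
cv2.imwrite('pics/s0z.png',cv2.resize(s[170:320,260:460],None,fx=4,fy=4,interpolation=cv2.INTER_CUBIC))
cv2.imwrite('pics/t0z.png',cv2.resize(t[140:280,290:450],None,fx=4,fy=4,interpolation=cv2.INTER_CUBIC))
```

```text
(no output)
```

View pics/s0z.png

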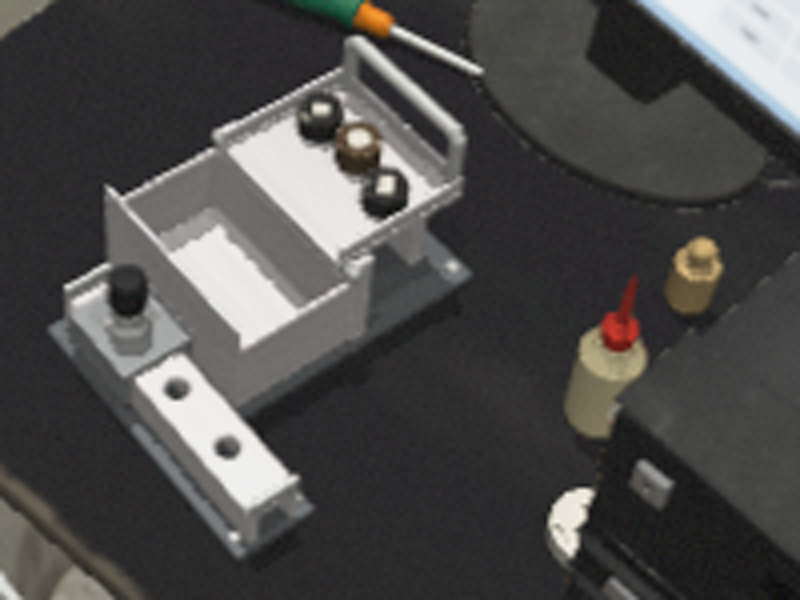

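View pics/t0z.png

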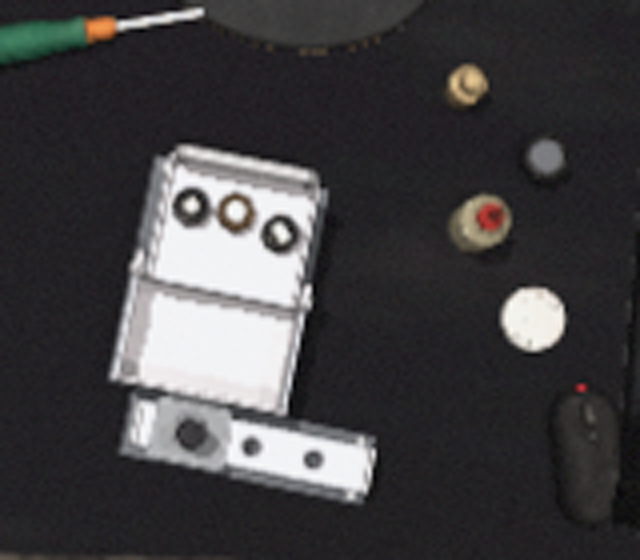

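```bash
cat > h.py <<'E'
import numpy as np, cv2
from plant import robot
def cam(n,c=None):
    c=c or robot.get_calibration(n)
    f=200/np.tan(np.radians(c['vertical_fov']/2)); R=cv2.Rodrigues(c['rvec'])[0]; t=np.array(c['tvec']).ravel()
    return f,c['cx'],c['cy'],R,t
def ray(n,p,c=None):
    f,cx,cy,R,t=cam(n,c); d=R.T@np.array([(p[0]-cx)/f,(p[1]-cy)/f,1]); return -R.T@t,d/np.linalg.norm(d)
def onz(n,p,z,c=None):
    o,d=ray(n,p,c); return o+d*(z-o[2])/d[2]
def tri(n1,p1,n2,p2,c1=None,c2=None):
    o1,d1=ray(n1,p1,c1);o2,d2=ray(n2,p2,c2)
    s=np.linalg.lstsq(np.stack([d1,-d2],1),o2-o1,rcond=None)[0]
    a=o1+s[0]*d1;b=o2+s[1]*d2; return (a+b)/2,np.linalg.norm(a-b)
def proj(n,P,c=None):
    f,cx,cy,R,t=cam(n,c); q=R@np.array(P)+t; return [q[0]/q[2]*f+cx,q[1]/q[2]*f+cy]
E
python3 - <<'E'
from h import *
np.set_printoptions(precision=4,suppress=True)
Z=lambda u,v:(290+u/4,140+v/4)
Sz=lambda u,v:(260+u/4,170+v/4)
h1=onz('top',Z(252,446),.038);h2=onz('top',Z(314,459),.038)
s1=onz('side',Sz(178,388),.038);s2=onz('side',Sz(228,446),.038)
print('holes',h1,h2,np.linalg.norm(h1-h2)); print('side',s1,s2)
print('handle top',onz('top',Z(180,152),.126),onz('top',Z(318,182),.126))
print('handle side',onz('side',Sz(355,42),.131),onz('side',Sz(458,132),.131))
print('tri',tri('top',Z(180,152),'side',Sz(355,42)),tri('top',Z(318,182),'side',Sz(458,132)))
print('knob',onz('top',Z(190,432),.09),tri('top',Z(190,432),'side',Sz(128,285)))
print('bottle',onz('top',Z(490,215),.1),'wt',onz('top',Z(465,85),.04),'blk',onz('top',Z(533,320),.015))
print('monitor base', onz('top',Z(310,50),.01), 'robot cart')
E
```

```text
holes [ 0.4601 -0.1487  0.038 ] [ 0.4512 -0.1978  0.038 ] 0.04994871961906875
side [ 0.4602 -0.1482  0.038 ] [ 0.4514 -0.1968  0.038 ]
handle top [ 0.6807 -0.0852  0.126 ] [ 0.6605 -0.1896  0.126 ]
handle side [ 0.6765 -0.0918  0.131 ] [ 0.6619 -0.1854  0.131 ]
tri (array([ 0.682 , -0.0861,  0.1229]), np.float64(0.0024627081597110726)) (array([ 0.6587, -0.1882,  0.1357]), np.float64(0.0015339819314419603))
knob [ 0.4703 -0.0984  0.09  ] (array([ 0.47  , -0.0984,  0.083 ]), np.float64(0.0006147662126869059))
bottle [ 0.6417 -0.3236  0.1   ] wt [ 0.7532 -0.3136  0.04  ] blk [ 0.567  -0.3743  0.015 ]
monitor base [ 0.7848 -0.1911  0.01  ] robot cart
```

Run:
```python
from h import *
np.set_printoptions(precision=3,suppress=True)
from scipy.spatial.transform import Rotation as Ro
o=robot.observe()
f,cx,cy,R,t=cam('wrist'); C=-R.T@t
T=Ro.from_euler('xyz',o['tcp_rot'],degrees=True).as_matrix()
print('cam in tool',T.T@(C-o['tool_pos']),'optical axis in tool',T.T@R[2])
for z in (.25,.3,.4,.5):
  for r in (.25,.3,.34,.38):
    for az in (15,):
      p=[r*np.cos(np.radians(az)),r*np.sin(np.radians(az)),z]
      for yaw in (-10.4,79.6,-100.4,169.6):
        print(z,r,yaw,robot.ik(p,[180,0,yaw])) if yaw==79.6 else 0
h=[.6706,-.138]
for yaw in (79.6,-100.4): print(yaw,robot.ik(h+[.18],[180,0,yaw]))
k=[.4698,-.0988]
for yaw in (-10.4,169.6): print('k',yaw,robot.ik(k+[.14],[180,0,yaw]))
# plate
Z=lambda u,v:(290+u/4,140+v/4); Sz=lambda u,v:(260+u/4,170+v/4)
print(tri('top',Z(137,392),'side',Sz(105,265)),tri('top',Z(128,440),'side',Sz(66,288)))
print('wall end', tri('top',Z(288,412),'side',Sz(240,345)))
```

```text
cam in tool [ 0.069 -0.    -0.07 ] optical axis in tool [-0.272 -0.     0.962]
0.25 0.25 79.6 None
0.25 0.3 79.6 None
0.25 0.34 79.6 [ -7.407 -43.581 -40.093  93.487   0.     92.993]
0.25 0.38 79.6 [ -4.941 -34.962 -34.823  90.139   0.     95.459]
0.3 0.25 79.6 None
0.3 0.3 79.6 None
0.3 0.34 79.6 [ -7.407 -41.758 -33.762  97.996   0.     92.993]
0.3 0.38 79.6 [ -4.941 -33.756 -28.806  94.95    0.     95.459]
0.4 0.25 79.6 None
0.4 0.3 79.6 [-10.595 -43.548 -23.807 109.741   0.     89.805]
0.4 0.34 79.6 [ -7.407 -36.378 -19.687 106.691   0.     92.993]
0.4 0.38 79.6 [ -4.941 -29.36  -15.144 104.216   0.     95.459]
0.5 0.25 79.6 None
0.5 0.3 79.6 [-10.595 -35.272  -7.364 117.908   0.     89.805]
0.5 0.34 79.6 [ -7.407 -28.92   -3.424 115.496   0.     92.993]
0.5 0.38 79.6 [ -4.941 -22.545   1.016 113.561   0.     95.459]
79.6 [-22.54   21.447  10.417  78.97    0.     77.86 ]
-100.4 [ -22.54    21.447   10.417   78.97     0.    -102.14 ]
k -10.4 [-27.538 -13.383 -30.108  73.275   0.    162.862]
k 169.6 [-27.538 -13.383 -30.108  73.275   0.    -17.138]
(array([ 0.497, -0.054,  0.038]), np.float64(0.0075661283219373085)) (array([ 0.462, -0.051,  0.044]), np.float64(0.00028735354420641226))
wall end (array([ 0.487, -0.173,  0.078]), np.float64(0.0017355858599373347))
```

Run:
```python
from h import *
np.set_printoptions(precision=3,suppress=True)
robot.goto_joints([52.787,-36.4,-19.7,106.7,0,77.5])
o=robot.observe();print(o['time'],o['tool_pos'])
robot.goto_joints([-22.5,-36.4,-19.7,106.7,0,77.9])
o=robot.observe();print(o['time'],o['tool_pos'])
robot.move_pose([.6706,-.138,.28],[180,0,79.6])
robot.pause(.2)
o=robot.observe();print(o['time'],o['tool_pos'],o['tcp_rot'],o['ft_force'])
c=robot.get_calibration('wrist'); np.save('c1.npy',c,allow_pickle=True)
cv2.imwrite('pics/w1.png',robot.grab_frame('wrist'))
print(proj('wrist',[.6706,-.138,.126],c))
```

```text
1.2083 [0.087 0.329 0.4  ]
2.8417 [0.34 0.   0.4 ]
4.45 [ 0.67  -0.138  0.281] [179.901   0.021  79.617] [0.241 0.089 1.004]
[np.float64(317.2278892261658), np.float64(210.02835262406543)]
```

View pics/w1.png

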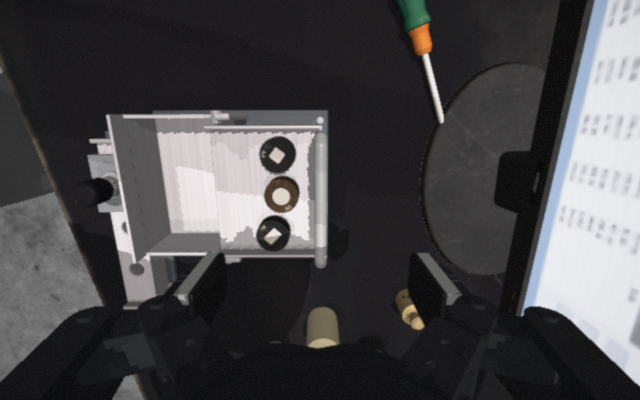

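Run:
```python
from h import *
np.set_printoptions(precision=4,suppress=True)
c=np.load('c1.npy',allow_pickle=True).item()
im=cv2.imread('pics/w1.png')
cv2.imwrite('pics/w1z.png',cv2.resize(im[90:290,70:350],None,fx=2.8,fy=2.8,interpolation=cv2.INTER_CUBIC))
g=im.mean(2)
for r in (150,170,200,230,250): print(r,g[r,308:334].astype(int))
```

```text
150 [171 120 114 115 116 106 108 125 140 152 161 171 182 186 181 172 164 155
 138 102  51  33  28  26  29  31]
170 [123 114 114 115 116 112 114 131 149 156 161 168 177 180 177 171 163 154
 136  98  45  28  28  27  31  30]
200 [193 167 144 139 139 130 118 128 148 162 173 182 193 194 191 185 176 162
 141  97  41  30  30  31  31  30]
230 [195 173 149 145 147 146 142 144 165 183 197 209 217 216 210 204 193 174
 137  83  34  24  23  23  25  18]
250 [ 83  86  83  82  85  85  90 106 119 126 135 141 145 143 139 133 128 115
  93  58  29  22  25  24  23  20]
```

View pics/w1z.png

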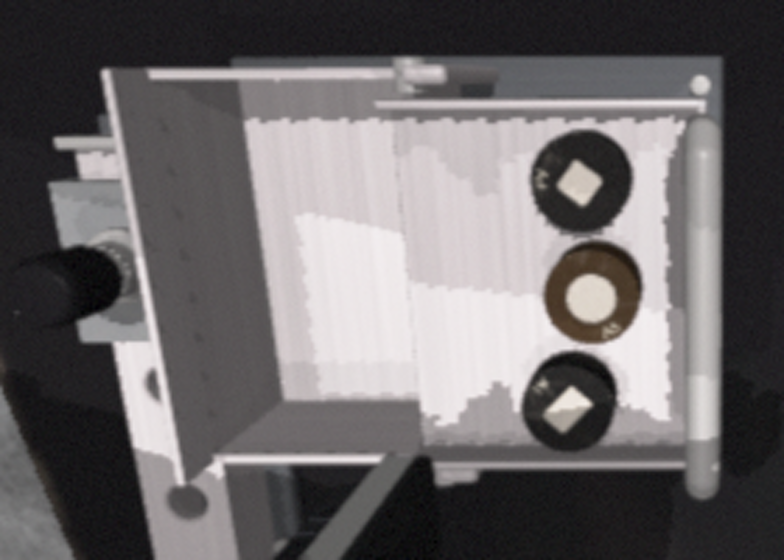

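Run:
```python
from h import *
np.set_printoptions(precision=4,suppress=True)
c=np.load('c1.npy',allow_pickle=True).item()
a=onz('wrist',(321,131.8),.126,c);b=onz('wrist',(320.8,268.6),.126,c)
print(a,b,(a+b)/2,np.linalg.norm(a-b),np.degrees(np.arctan2(-(a-b)[0],(a-b)[1])))
for p in ((321,131.8),(320.8,268.6)):pass
Z=lambda u,v:(290+u/4,140+v/4); Sz=lambda u,v:(260+u/4,170+v/4)
# knob: wrist view vs others
W=lambda u,v:(70+u/2.8,90+v/2.8)
print('knob', tri('wrist',W(38,294),'side',(292,239.5),c), onz('wrist',W(38,294),.092,c))
# hinge edges (tray floor edge/hinge pins z=.076)
h1=onz('wrist',W(408,76),.076,c);h2=onz('wrist',W(455,477),.076,c);print('hinge ends',h1,h2)
# holes in rail
print('hole',onz('wrist',W(188,500),.038,c))
```

```text
[ 0.6838 -0.0808  0.126 ] [ 0.6645 -0.1876  0.126 ] [ 0.6742 -0.1342  0.126 ] 0.10855236823502165 -10.268193615276912
knob (array([ 0.4695, -0.0983,  0.0904]), np.float64(0.0005745996664978493)) [ 0.4706 -0.0979  0.092 ]
hinge ends [ 0.5967 -0.0546  0.076 ] [ 0.5763 -0.1891  0.076 ]
hole [ 0.453  -0.1959  0.038 ]
```

Run:
```python
from h import *
np.set_printoptions(precision=4,suppress=True)
c=np.load('c1.npy',allow_pickle=True).item()
s=cv2.imread('pics/side0.png')
cv2.imwrite('pics/s0zz.png',cv2.resize(s[170:230,325:395],None,fx=10,fy=10,interpolation=cv2.INTER_CUBIC))
O=np.array([.4695,-.0987,0]);R=cv2.Rodrigues(np.array([0,0,np.radians(-10.3)]))[0]
for n,cc in (('side',None),('wrist',c),('top',None)):
  for y in (-.045,0,.045): print(n,y,proj(n,O+R@[.204,y,.126],cc))
```

```text
side -0.045 [np.float64(372.43298100619165), np.float64(203.05814419561207)]
side 0 [np.float64(360.37881621061365), np.float64(191.98734246062673)]
side 0.045 [np.float64(348.8104623695526), np.float64(181.36271985537368)]
wrist -0.045 [np.float64(316.19915456093975), np.float64(260.11526852457393)]
wrist 0 [np.float64(316.06832431451056), np.float64(206.653370417341)]
wrist 0.045 [np.float64(315.9230367588176), np.float64(147.2837008591007)]
top -0.045 [np.float64(366.1343460175537), np.float64(184.86883371751676)]
top 0 [np.float64(351.48330491506005), np.float64(181.85616608590703)]
top 0.045 [np.float64(336.8663343868835), np.float64(178.85050432614742)]
```

View pics/s0zz.png

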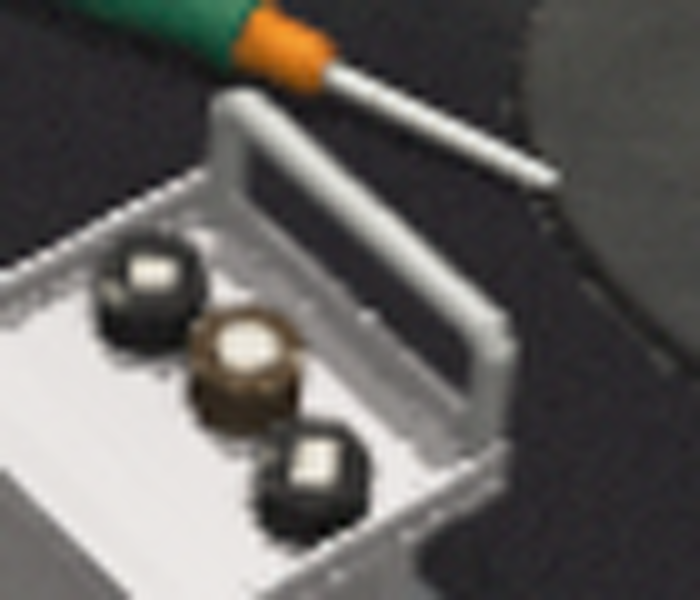

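```bash
cat >> h.py <<'E'
from scipy.spatial.transform import Rotation as Ro
O=np.array([.4695,-.0987,0]);YAW=-10.3
F=Ro.from_euler('z',YAW,degrees=True)
def tray_tool(th,bar,k=.6,tz=.054,yaw=79.7):
    """bar: world bar position as gripped with tray level; returns tcp pos, rpy"""
    hinge=bar+F.apply([-.0895,0,-.05])
    P=hinge+F.apply(Ro.from_euler('y',-th).apply([.0895,0,.05]))
    tilt=F*Ro.from_euler('y',-k*th)*F.inv()
    rt=tilt*Ro.from_euler('xyz',[180,0,yaw],degrees=True)
    return P-tz*rt.apply([0,0,1]),rt.as_euler('xyz',degrees=True)
E
python3 - <<'E'
from h import *
np.set_printoptions(precision=3,suppress=True)
bar=O+F.apply([.206,0,.13])
print(bar,robot.tip_reach)
for th in np.linspace(0,1.1,8):
    p,r=tray_tool(th,bar); print(th,p,r,robot.ik(p,r))
robot.set_gripper(.05); print(robot.tip_reach,robot.observe()['time'])
p,r=tray_tool(0,bar)
print(robot.line_to(p,vel=.1,rotation=r,guard=8))
o=robot.observe();print(o['time'],o['tool_pos'],p,o['ft_force'])
c=robot.get_calibration('wrist'); np.save('c2.npy',c,allow_pickle=True)
cv2.imwrite('pics/w2.png',robot.grab_frame('wrist'))
cv2.imwrite('pics/s2.png',cv2.resize(robot.grab_frame('side')[120:270,260:460],None,fx=4,fy=4))
E
```

```text
[ 0.672 -0.136  0.13 ] 0.0726
0.0 [ 0.672 -0.136  0.184] [-180.     0.    79.7] [-22.294  21.561  10.974  79.413   0.     78.006]
0.15714285714285717 [ 0.658 -0.133  0.197] [174.598   0.     79.7  ] [-22.962  12.874   1.914  73.769   1.182  77.393]
0.31428571428571433 [ 0.643 -0.13   0.208] [169.196   0.     79.7  ] [-23.747   4.151  -6.942  68.392   2.498  76.783]
0.47142857142857153 [ 0.625 -0.127  0.217] [163.793   0.     79.7  ] [-24.668  -4.707 -15.685  63.296   3.971  76.181]
0.6285714285714287 [ 0.607 -0.124  0.223] [158.391   0.     79.7  ] [-25.747 -13.812 -24.388  58.527   5.629  75.592]
0.7857142857142858 [ 0.587 -0.12   0.227] [152.989   0.     79.7  ] [-27.007 -23.314 -33.121  54.169   7.502  75.029]
0.9428571428571431 [ 0.568 -0.117  0.227] [147.587   0.     79.7  ] [-28.474 -33.441 -41.972  50.367   9.625  74.51 ]
1.1 [ 0.548 -0.113  0.225] [142.185   0.     79.7  ] [-30.178 -44.59  -51.074  47.391  12.033  74.059]
0.0726 4.9417
False
6.05 [ 0.673 -0.136  0.185] [ 0.672 -0.136  0.184] [-0.963  0.419  0.072]
```

View pics/w2.png

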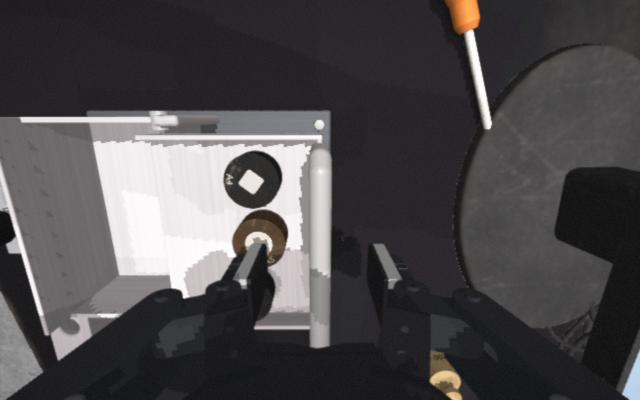

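View pics/s2.png

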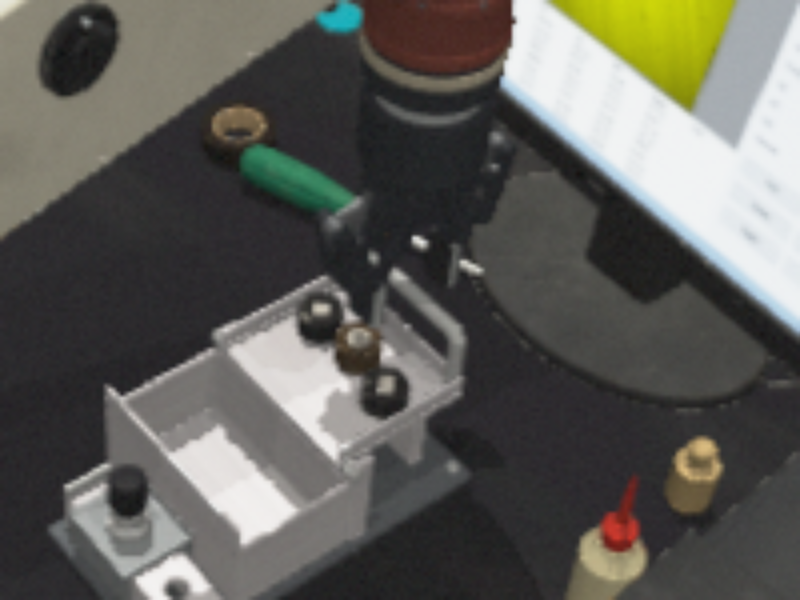

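Run:
```python
from h import *
np.set_printoptions(precision=3,suppress=True)
robot.set_gripper(0.0)
o=robot.observe();print(o['time'],o['tool_pos'],o['gripper_width'],o['ft_force'],o['torque'])
cv2.imwrite('pics/s3.png',cv2.resize(robot.grab_frame('side')[120:270,260:460],None,fx=4,fy=4))
```

```text
6.6083 [ 0.673 -0.136  0.185] 0.0073727930044620756 [ 5.197 -0.297  0.553] [-0.091 -1.106  0.01 ]
```

View pics/s3.png

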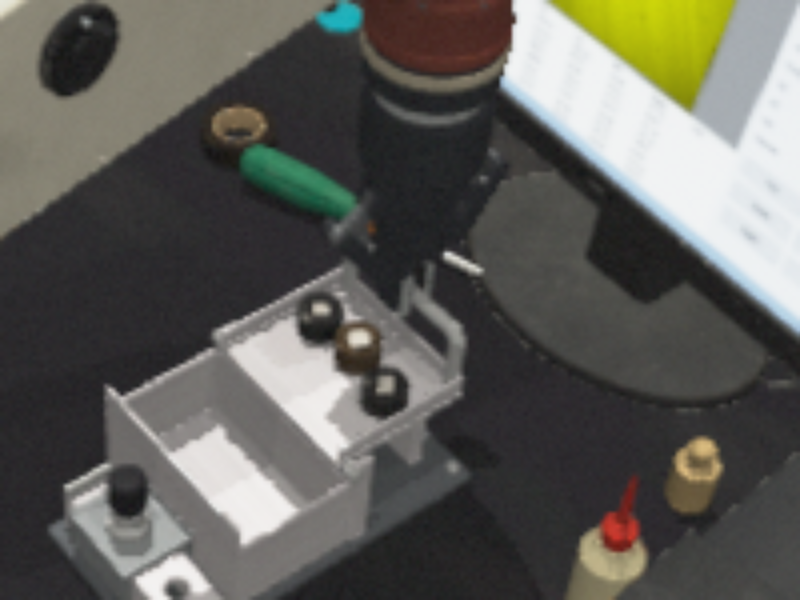

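Run:
```python
from h import *
np.set_printoptions(precision=3,suppress=True)
bar=O+F.apply([.206,0,.126])
for th in np.arange(.1,.41,.1):
    p,r=tray_tool(th,bar,tz=.058)
    robot.line_to(p,vel=.1,rotation=r)
    o=robot.observe();print(round(th,2),o['time'],o['tool_pos']-p,o['gripper_width'],o['ft_force'])
cv2.imwrite('pics/s4.png',cv2.resize(robot.grab_frame('side')[120:270,260:460],None,fx=4,fy=4))
```

```text
0.1 6.9333 [ 0.001 -0.     0.001] 0.007626716600884271 [ 7.12  -1.486  0.407]
0.2 7.2083 [ 0.001 -0.     0.001] 0.007595119401347693 [ 7.697 -0.486  1.058]
0.3 7.4833 [ 0.001 -0.     0.002] 0.008024217292873916 [5.899 1.014 4.004]
0.4 7.7583 [ 0.001 -0.     0.001] 0.007712560185351294 [ 7.416 -0.402  4.32 ]
```

View pics/s4.png

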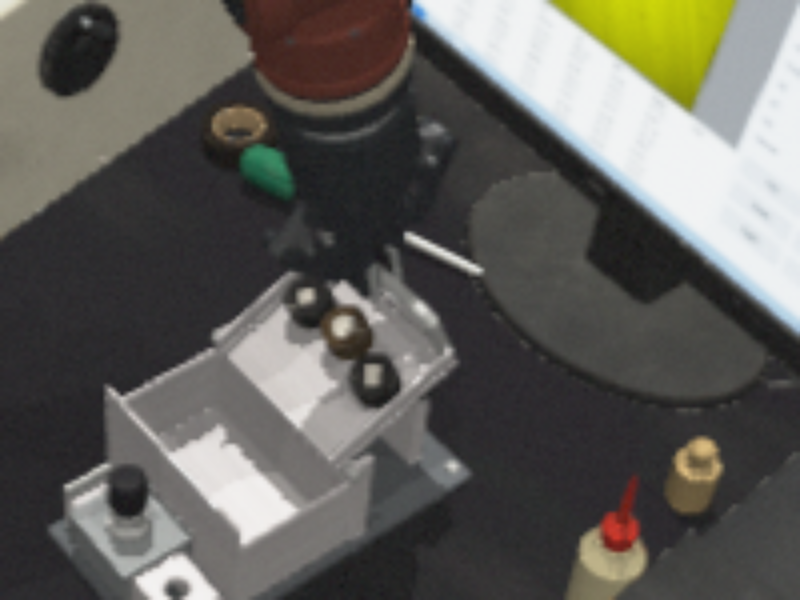

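Run:
```python
from h import *
np.set_printoptions(precision=3,suppress=True)
bar=O+F.apply([.206,0,.126])
for th in np.arange(.5,.96,.09):
    p,r=tray_tool(th,bar,tz=.058)
    robot.line_to(p,vel=.08,rotation=r)
    o=robot.observe();print(round(th,2),o['time'],o['tool_pos']-p,o['gripper_width'],o['ft_force'])
robot.pause(.5)
cv2.imwrite('pics/s5.png',cv2.resize(robot.grab_frame('side')[120:270,260:460],None,fx=4,fy=4))
cv2.imwrite('pics/t5.png',cv2.resize(robot.grab_frame('top')[140:280,290:450],None,fx=4,fy=4))
```

```text
0.5 8.1167 [ 0.001 -0.     0.001] 0.007879697427875029 [7.498 0.219 3.296]
0.59 8.4083 [ 0.001 -0.     0.002] 0.00756403660758673 [5.415 1.082 5.031]
0.68 8.7 [ 0.001 -0.     0.001] 0.007435382114480179 [ 5.353 -0.279  4.979]
0.77 9.0 [ 0.    -0.     0.001] 0.007856753674139193 [5.049 0.17  4.139]
0.86 9.3 [ 0.    -0.     0.002] 0.0074840190179623674 [2.403 0.165 6.509]
0.95 9.6 [ 0.    -0.     0.002] 0.007624066500611688 [2.949 1.186 5.109]
```

View pics/s5.png

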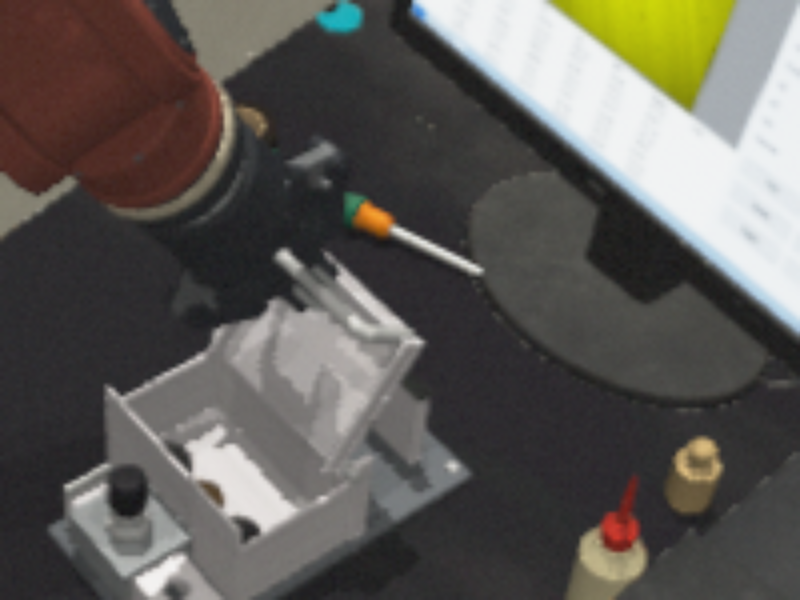

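View pics/t5.png

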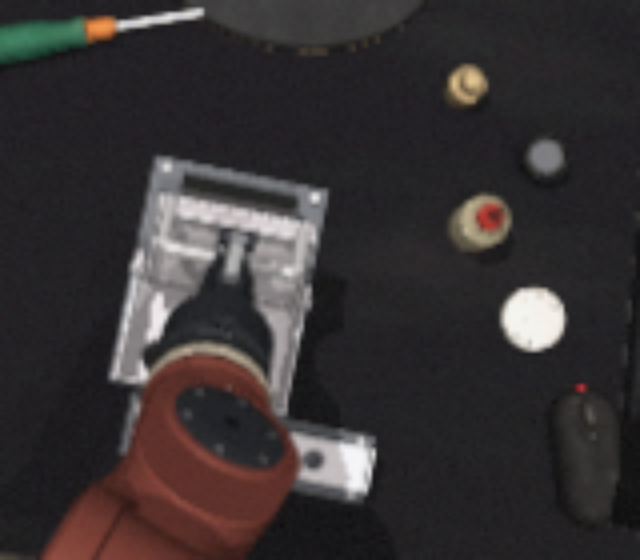

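All three specimens are in the bin (side view, zoomed at (178,455), (208,492), (245,528)) and the tray is empty. I'm lowering the tray back along the same arc.

Run:
```python
from h import *
np.set_printoptions(precision=3,suppress=True)
bar=O+F.apply([.206,0,.126])
for th in list(np.arange(.85,.09,-.15))+[.03,0]:
    p,r=tray_tool(th,bar,tz=.058)
    robot.line_to(p,vel=.1,rotation=r)
    o=robot.observe()
print(o['time'],o['tool_pos']-p,o['gripper_width'],o['ft_force'])
robot.set_gripper(.05)
robot.pause(.2)
o=robot.observe();print(o['time'],o['ft_force'])
p=o['tool_pos'].copy();p[2]=.30
robot.line_to(p,vel=.15)
robot.pause(.1)
print(robot.observe()['time'])
cv2.imwrite('pics/s6.png',cv2.resize(robot.grab_frame('side')[120:270,260:460],None,fx=4,fy=4))
c=robot.get_calibration('wrist'); np.save('c6.npy',c,allow_pickle=True)
cv2.imwrite('pics/w6.png',robot.grab_frame('wrist'))
```

```text
12.6833 [ 0.001 -0.     0.001] 0.007546402220607689 [9.292 0.296 6.261]
13.3667 [ 0.605 -0.43  -0.406]
14.3917
```

View pics/s6.png

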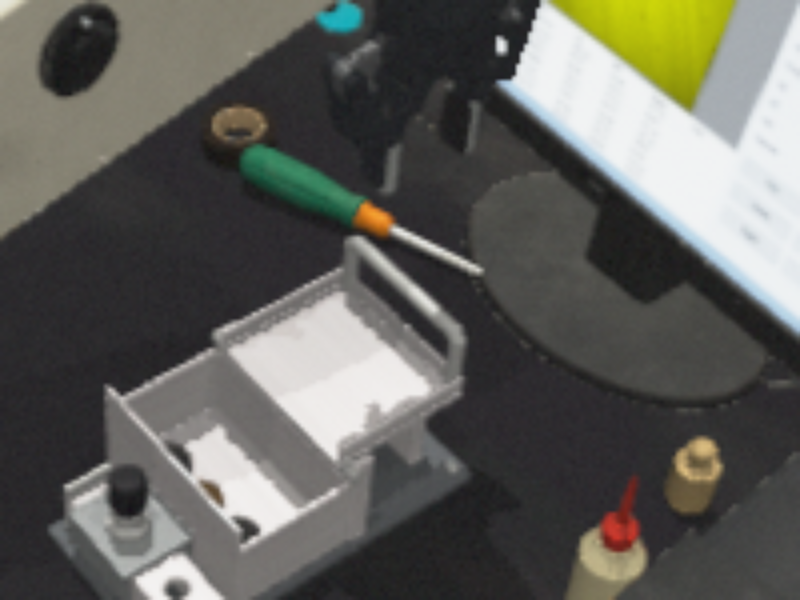

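View pics/w6.png

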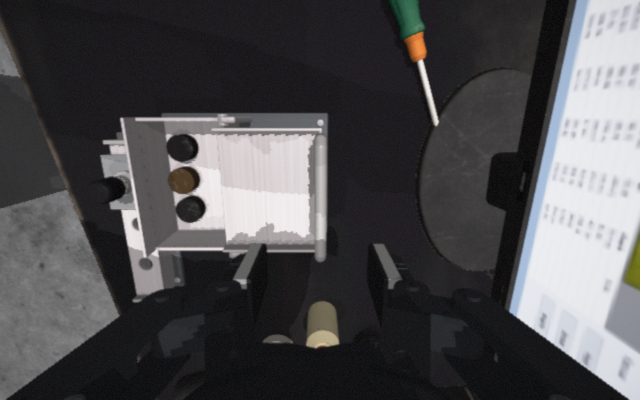

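Run:
```python
from h import *
np.set_printoptions(precision=4,suppress=True)
robot.move_pose([.4698,-.0985,.24],[180,0,169.7])
robot.pause(.2)
o=robot.observe();print(o['time'],o['tool_pos'],o['tcp_rot'])
c=robot.get_calibration('wrist'); np.save('c7.npy',c,allow_pickle=True)
im=robot.grab_frame('wrist');cv2.imwrite('pics/w7.png',im)
print(proj('wrist',[.4698,-.0985,.092],c))
```

```text
16.1667 [ 0.4701 -0.0986  0.2401] [-179.9973    0.009   169.6788]
[np.float64(317.62004632214115), np.float64(213.13623323735925)]
```

View pics/w7.png

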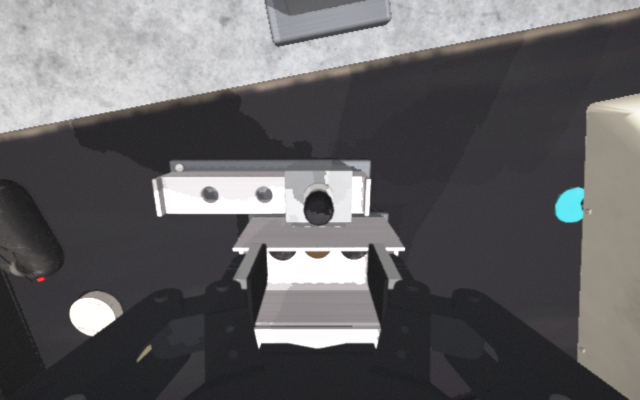

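Run:
```python
from h import *
np.set_printoptions(precision=4,suppress=True)
c=np.load('c7.npy',allow_pickle=True).item()
print('wall',F.inv().apply(onz('wrist',(318,248),.088,c)-O),'knobtop',onz('wrist',(318.7,213),.092,c),F.inv().apply(onz('wrist',(210,194),.038,c)-O))
print(robot.line_to([.4698,-.0985,.136],vel=.08,guard=8))
o=robot.observe();print(o['time'],o['tool_pos'],o['ft_force'])
robot.set_gripper(0)
o=robot.observe();print(o['time'],o['tool_pos'],o['ft_force'],o['gripper_width'])
cv2.imwrite('pics/s8.png',cv2.resize(robot.grab_frame('side')[120:270,260:460],None,fx=4,fy=4))
```

```text
wall [0.0303 0.0006 0.088 ] knobtop [ 0.4698 -0.0977  0.092 ] [-0.0011 -0.0982  0.038 ]
False
17.6667 [ 0.4701 -0.0987  0.1366] [ 1.4056 -0.4763  0.9495]
18.0333 [ 0.47   -0.0986  0.1366] [-1.6647  1.583   6.24  ] 0.021695941003255677
```

View pics/s8.png

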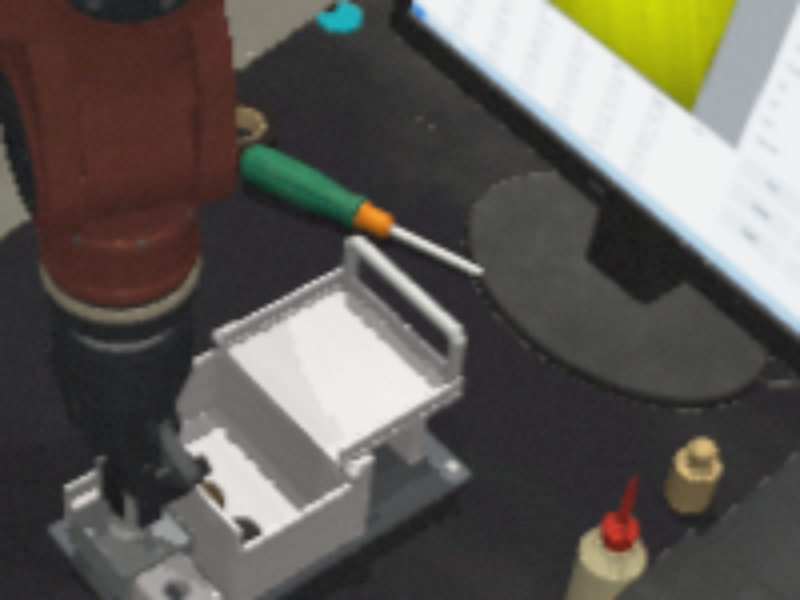

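Run:
```python
from h import *
np.set_printoptions(precision=4,suppress=True)
p=robot.observe()['tool_pos'].copy(); np.save('k0.npy',p); z0=p[2]
for dz in (.005,.010,.0148):
    robot.line_to([.4698,-.0985,.136+dz],vel=.03)
    o=robot.observe();print(dz,o['time'],o['tool_pos'],o['ft_force'],o['gripper_width'])
robot.pause(.3)
o=robot.observe();print(o['time'],o['tool_pos'],o['ft_force'])
cv2.imwrite('pics/s9.png',cv2.resize(robot.grab_frame('side')[200:290,260:380],None,fx=6,fy=6))
```

```text
0.005 18.4 [ 0.4699 -0.0986  0.1408] [ 3.8997 -0.8732 -6.2123] 0.021756615389751974
0.01 18.7167 [ 0.4699 -0.0985  0.1458] [ 5.0036 -2.1595 -7.0684] 0.02152918843772848
0.0148 19.025 [ 0.4699 -0.0986  0.1505] [ 5.66   -1.9412 -8.5549] 0.021206778695121328
19.325 [ 0.4699 -0.0985  0.1504] [ 5.211  -2.7097 -8.6   ]
```

View pics/s9.png

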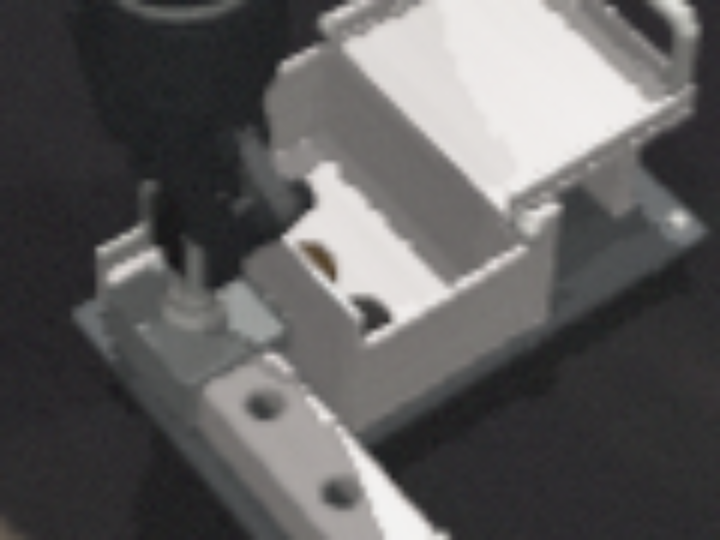

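Run:
```python
from h import *
np.set_printoptions(precision=4,suppress=True)
b=np.array([.4698,-.0985,.152])
robot.line_to(b,vel=.03)
o=robot.observe();print(o['time'],o['tool_pos'],o['ft_force'])
for d in (.01,.025,.04,.05):
    hit=robot.line_to(b+F.apply([0,-d,0]),vel=.05,guard=15)
    o=robot.observe();print(d,hit,o['time'],o['tool_pos'],F.inv().apply(o['ft_force']),o['gripper_width'])
    if hit: break
cv2.imwrite('pics/s10.png',cv2.resize(robot.grab_frame('side')[200:290,260:380],None,fx=6,fy=6))
```

```text
19.625 [ 0.4698 -0.0985  0.1516] [ 5.8707 -1.6827 -6.9672]
0.01 False 19.975 [ 0.468  -0.1086  0.1515] [ 5.3825 -2.785  -9.4616] 0.021703256833253817
0.025 False 20.425 [ 0.4654 -0.1233  0.1515] [ 6.0294 -1.444  -8.1454] 0.02202727041859337
0.04 False 20.875 [ 0.4627 -0.1381  0.1515] [ 6.0374 -1.664  -8.4969] 0.021550684594165214
0.05 False 21.225 [ 0.4609 -0.1479  0.1515] [ 6.4833 -2.4024 -8.895 ] 0.021649718634329414
```

View pics/s10.png

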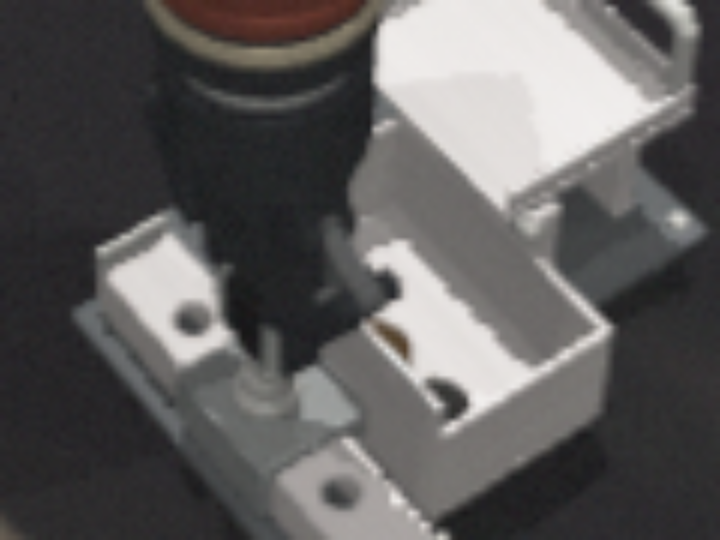

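Run:
```python
from h import *
np.set_printoptions(precision=4,suppress=True)
b=np.array([.4698,-.0985,0])+F.apply([0,-.05,0])
for z in (.147,.143,.139,.137,.1355):
    hit=robot.line_to(b+[0,0,z],vel=.03,guard=12)
    o=robot.observe();print(z,hit,o['time'],o['tool_pos'],F.inv().apply(o['ft_force']),o['gripper_width'])
    if hit: break
c=robot.get_calibration('wrist'); np.save('c11.npy',c,allow_pickle=True)
cv2.imwrite('pics/w11.png',robot.grab_frame('wrist'))
cv2.imwrite('pics/s11.png',cv2.resize(robot.grab_frame('side')[200:290,260:380],None,fx=6,fy=6))
```

```text
0.147 False 21.5917 [ 0.4609 -0.1477  0.1464] [ 5.496  -1.5547 -6.8344] 0.021861518849983202
0.143 False 21.875 [ 0.461  -0.1477  0.1424] [ 5.1848 -1.0609 -6.1395] 0.02206340801242923
0.139 False 22.1583 [ 0.461  -0.1477  0.1384] [ 6.2196 -1.0134 -5.598 ] 0.02220061124243908
0.137 False 22.4083 [ 0.461  -0.1477  0.1368] [ 6.5184 -0.7832 -4.7487] 0.02129874315489389
0.1355 False 22.6583 [ 0.4611 -0.1478  0.1366] [-0.7766  0.381   6.7756] 0.021766530435974905
```

View pics/s11.png

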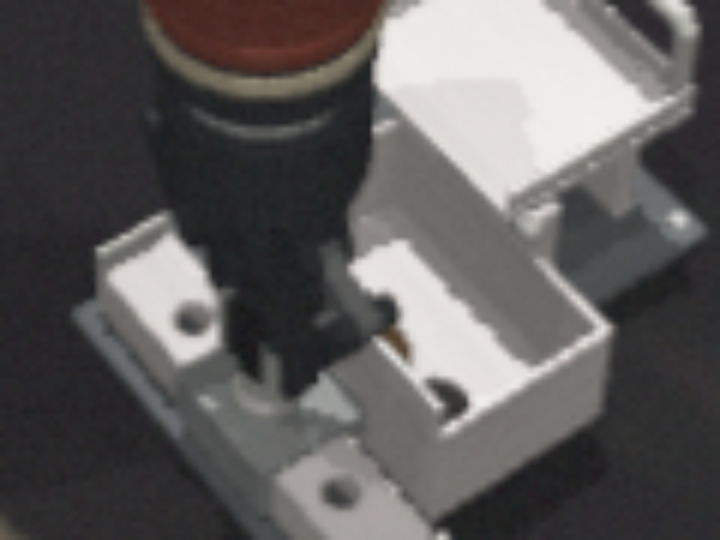

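View pics/w11.png

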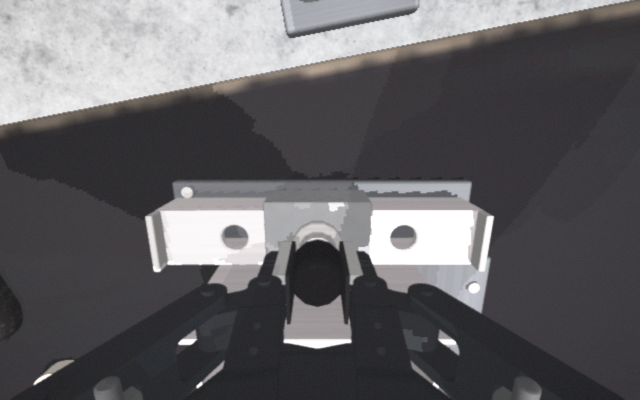

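Run:
```python
from h import *
np.set_printoptions(precision=4,suppress=True)
b=np.array([.4698,-.0985,.1352])+F.apply([0,-.05,0])
print(robot.line_to(b,vel=.03,guard=12)); robot.pause(.6)
o=robot.observe();print(o['time'],o['tool_pos'],F.inv().apply(o['ft_force']),o['gripper_width'],np.abs(o['qvel']).max())
t=robot.grab_frame('top');cv2.imwrite('pics/t12.png',cv2.resize(t[140:280,290:450],None,fx=4,fy=4))
```

```text
False
23.6083 [ 0.4611 -0.1478  0.1366] [-1.3734  0.6487  9.9398] 0.021304070729464282 0.0509401028765618
```

View pics/t12.png

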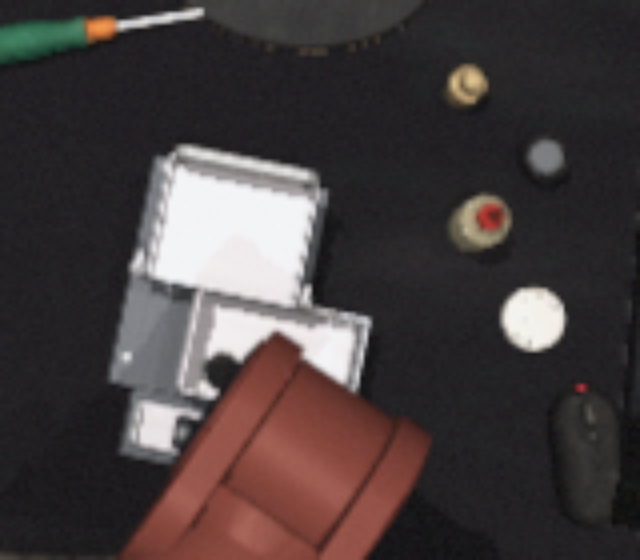

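The tray is level and empty, the bin has moved one hole along, and the bottle, block and weight are where they started. Pushing further down only raised the force and the knob didn't move, so the pin is seated. I'm handing in.

Run:
```python
from plant import robot
print(robot.job_done())
```

```text
the job is handed in; nothing more can be done
None
```

I did all the steps of the task and handed the job in at about 23.6 s of the 58 s allowed; no verdict was reported.

**Tray:** I gripped the handle, tipped the tray to about 0.95 rad and lowered it back down before letting go. Pictures showed all three specimens in the bin and the tray level and empty.

**Lock plunger:** I gripped the knob and pulled it up about 15 mm. I then slid the section 50 mm along the rail and lowered the pin into the next hole.

**Last checks:**
- **Section:** it stands midway between the two visible holes, to about 1 pixel in the wrist view.
- **Pin:** the tool stopped at 0.1366 m, the same height as before the pull. Pressing further raised the push from about 7 N to 10 N with no movement, so the pin is seated.
- **Grip:** the fingers still held the knob, 21 mm apart by the gripper reading.
- **Bystanders:** the bottle, block and weight look unmoved in the top view.
- **Specimens:** the arm hid part of the bin in the last top view. All three had been in it in the earlier pictures, and the side and top views after the slide showed those not hidden still in it.

No check failed. The one disagreement was the handle position, where the wrist and top cameras differed by about 4 mm. I aimed halfway between them and the grasp held.

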